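# Set the stock tags on the hardware rack

## Task

Look into the four bins of bag hardware and tip the hinged tags in front of them over with a light fingertip push, so that each full bin's tag leans back towards its bin and shows the disc face, and each nearly empty bin's tag leans forward and shows the bar face. Leave the bins, spool, jar, awl and mallet where they are.

Things in the scene. Friction and masses are not known exactly. Their poses are not given: they have to be found in the camera images.
- rack: Fixed plywood stock rack: board 18 mm thick, 530 mm wide, from x = -65 to 250 mm; four columns 120 mm apart, each with a hinged tag in front and a bin 160 mm behind it. Origin on the bench under the middle of the row of hinges; x runs from tags to bins (away from the robot), y along the row, z up. Rear wall 75 mm high at x = 244, side walls 60 mm high at y = +-259.
- holder_a: Steel bracket fixed to the rack in any of the four columns, axes as the rack's. Origin on the rack board (18 mm above the bench), under the hinge line, which runs along y 35 mm above the origin. Its cheeks (62 mm over all in y, 46 mm in x at the foot) and the stop pins between them end 49 mm above the origin. Its bin's origin lies 160 mm from it along +x (the next bin is 200 mm away).
- tag_a (a joint): Tag in holder_a, rad: aluminium plate 50 mm wide (y), 3 thick, 64 long from the hinge, 35 g, swings freely. 0 upright; +0.6 leans on its stop to +x, to the bin, and shows a round black disc; -0.6 leans to -x and shows a black bar. Pushed past upright it drops over by itself. At rest its free edge is 88 mm above the holder's origin, 36 mm from the hinge in x; upright its top is at 99 mm.
- holder_b: Steel bracket fixed to the rack in any of the four columns, axes as the rack's. Origin on the rack board (18 mm above the bench), under the hinge line, which runs along y 35 mm above the origin. Its cheeks (62 mm over all in y, 46 mm in x at the foot) and the stop pins between them end 49 mm above the origin. Its bin's origin lies 160 mm from it along +x (the next bin is 200 mm away).
- tag_b (a joint): Tag in holder_b, rad: aluminium plate 50 mm wide (y), 3 thick, 64 long from the hinge, 35 g, swings freely. 0 upright; +0.6 leans on its stop to +x, to the bin, and shows a round black disc; -0.6 leans to -x and shows a black bar. Pushed past upright it drops over by itself. At rest its free edge is 88 mm above the holder's origin, 36 mm from the hinge in x; upright its top is at 99 mm.
- holder_c: Steel bracket fixed to the rack in any of the four columns, axes as the rack's. Origin on the rack board (18 mm above the bench), under the hinge line, which runs along y 35 mm above the origin. Its cheeks (62 mm over all in y, 46 mm in x at the foot) and the stop pins between them end 49 mm above the origin. Its bin's origin lies 160 mm from it along +x (the next bin is 200 mm away).
- tag_c (a joint): Tag in holder_c, rad: aluminium plate 50 mm wide (y), 3 thick, 64 long from the hinge, 35 g, swings freely. 0 upright; +0.6 leans on its stop to +x, to the bin, and shows a round black disc; -0.6 leans to -x and shows a black bar. Pushed past upright it drops over by itself. At rest its free edge is 88 mm above the holder's origin, 36 mm from the hinge in x; upright its top is at 99 mm.
- holder_d: Steel bracket fixed to the rack in any of the four columns, axes as the rack's. Origin on the rack board (18 mm above the bench), under the hinge line, which runs along y 35 mm above the origin. Its cheeks (62 mm over all in y, 46 mm in x at the foot) and the stop pins between them end 49 mm above the origin. Its bin's origin lies 160 mm from it along +x (the next bin is 200 mm away).
- tag_d (a joint): Tag in holder_d, rad: aluminium plate 50 mm wide (y), 3 thick, 64 long from the hinge, 35 g, swings freely. 0 upright; +0.6 leans on its stop to +x, to the bin, and shows a round black disc; -0.6 leans to -x and shows a black bar. Pushed past upright it drops over by itself. At rest its free edge is 88 mm above the holder's origin, 36 mm from the hinge in x; upright its top is at 99 mm.
- bin_rings: Loose grey plastic parts bin, FULL, heaped with round brass rings. 140 mm deep (x), 100 mm wide (y), 80 mm high at the back, 35 mm at the open front that faces the tag; the heap rises to about 85 mm. Origin at the centre of its underside, on the rack board (18 mm above the bench); stands in any of the columns. To be left alone.
- bin_slides: Loose grey plastic parts bin, NOT full: only two rectangular brass slides left on its floor. 140 mm deep (x), 100 mm wide (y), 80 mm high at the back, 35 mm at the open front that faces the tag. Origin at the centre of its underside, on the rack board (18 mm above the bench); stands in any of the columns. To be left alone.
- bin_drings: Loose grey plastic parts bin, FULL, heaped with steel D-shaped rings. 140 mm deep (x), 100 mm wide (y), 80 mm high at the back, 35 mm at the open front that faces the tag; the heap rises to about 85 mm. Origin at the centre of its underside, on the rack board (18 mm above the bench); stands in any of the columns. To be left alone.
- bin_triangles: Loose grey plastic parts bin, NOT full: only two triangular steel loops left on its floor. 140 mm deep (x), 100 mm wide (y), 80 mm high at the back, 35 mm at the open front that faces the tag. Origin at the centre of its underside, on the rack board (18 mm above the bench); stands in any of the columns. To be left alone.
- spool: Bystander: wooden thread spool standing on the bench in front of the rack, 48 mm across, 55 mm high, origin under its centre.
- jar: Bystander: small jar with a black cap, on the bench in front of the rack, 48 mm across, 55 mm high, origin under its centre.
- awl: Bystander: awl lying on the bench in front of the rack, 134 mm long (x from -70 mm, handle, to 64 mm, point), 28 mm thick, origin on the bench.
- mallet: Bystander: wooden mallet lying to the left of the rack, head 100 mm across (y) and 54 mm high at x = 60 mm, handle to x = -152 mm, origin on the bench.

How it is judged:
At the end, for the whole second after the job is handed in: Each tag with a full bin (within 180 mm of its bracket) rests above +0.5 rad (disc shows), every other tag below -0.5 rad (bar shows), all slower than 0.3 rad/s; the four bins upright within 0.1 rad and within 15 mm of where they stood ((((horizontal distance between holder_a and bin_rings below 0.18 m or horizontal distance between holder_a and bin_drings below 0.18 m) and value of joint tag_a above 0.5 rad) or (not (horizontal distance between holder_a and bin_rings below 0.18 m or horizontal distance between holder_a and bin_drings below 0.18 m) and value of joint tag_a below -0.5 rad)) and velocity of joint tag_a between -0.3 and 0.3 rad/s and (((horizontal distance between holder_b and bin_rings below 0.18 m or horizontal distance between holder_b and bin_drings below 0.18 m) and value of joint tag_b above 0.5 rad) or (not (horizontal distance between holder_b and bin_rings below 0.18 m or horizontal distance between holder_b and bin_drings below 0.18 m) and value of joint tag_b below -0.5 rad)) and velocity of joint tag_b between -0.3 and 0.3 rad/s and (((horizontal distance between holder_c and bin_rings below 0.18 m or horizontal distance between holder_c and bin_drings below 0.18 m) and value of joint tag_c above 0.5 rad) or (not (horizontal distance between holder_c and bin_rings below 0.18 m or horizontal distance between holder_c and bin_drings below 0.18 m) and value of joint tag_c below -0.5 rad)) and velocity of joint tag_c between -0.3 and 0.3 rad/s and (((horizontal distance between holder_d and bin_rings below 0.18 m or horizontal distance between holder_d and bin_drings below 0.18 m) and value of joint tag_d above 0.5 rad) or (not (horizontal distance between holder_d and bin_rings below 0.18 m or horizontal distance between holder_d and bin_drings below 0.18 m) and value of joint tag_d below -0.5 rad)) and velocity of joint tag_d between -0.3 and 0.3 rad/s and distance of each of bin_rings, bin_slides, bin_drings, bin_triangles from where it was at the start of the episode below 0.015 m and angle between each of bin_rings, bin_slides, bin_drings, bin_triangles's own z axis and vertical below 0.1 rad); the robot touches nothing.
It fails at once if a parts bin is lifted, tipped or pushed from its place (more than 15 mm or 0.3 rad) (distance of any of bin_rings, bin_slides, bin_drings, bin_triangles from where it was at the start of the episode above 0.015 m or angle between any of bin_rings, bin_slides, bin_drings, bin_triangles's own z axis and vertical above 0.3 rad).
It fails at once if the spool, jar, awl or mallet is knocked or moved by more than 15 mm (distance of any of spool, jar, awl, mallet from where it was at the start of the episode above 0.015 m).
It fails at once if a tag or its bracket is pressed or pinched hard (over 30 N) (contact force between the fingers and holder_a above 30 N or contact force between the fingers and holder_b above 30 N or contact force between the fingers and holder_c above 30 N or contact force between the fingers and holder_d above 30 N).
It also fails if it takes over 38 s, if anything falls off the work surface, if the arm or the gripper's body presses on something with over 40 N, if the wrist force passes 120 N, or if a joint passes its speed limit or range.

## Robot

A 6-joint arm with a two-finger parallel gripper is mounted at the origin on the work surface. World frame = base frame: x ahead of the robot, y to its left, z up, the work surface at z = 0. Lengths are in m, angles in rad, forces in N, time in s.
With the tool pointing down it reaches from about 0.325 to 0.9 m from the base axis. Payload 6.1 kg.
Tool frame: the origin (TCP) lies midway between the tips of the shut fingers; the grasp point (between the pads) lies 19 mm behind it; z points along the fingers, y is the direction in which the jaws open and shut (so a half turn about z gives the same grasp; the last joint's range is limited). The gripper opens to 87 mm and grips with 3 to 60 N. Pads are 19 mm wide; open, the fingers measure 117 mm over their backs; the gripper's body (75 mm by 190 mm) begins 51 mm behind the grasp point.
Start: joints at [-1.426, 0.22, 1.526, -0, 1.395, -0.126], TCP at [0.167, -0.602, 0.223] pointing down, gripper open.
Joint ranges: [-2.98, 2.98], [-0.91, 2.08], [0.09, 2.57], [-1.24, 4.39], [0.2, 2.65], [-2.68, 2.68]. Speed limits (rad/s): [2.57, 2.57, 3.01, 3.14, 3.14, 3.14].

## Interface

Orientations are given as a unit quaternion [x, y, z, w].
In Python, from station import robot gives the robot as it stands. The module is installed in compiled form; this text tells all that it offers.
- The arm moves only by the shell command python3 -m pendant 'ROWS' [OPENING] [FORCE]. ROWS is JSON, a list that holds one entry, the list of rows, each a list of 4 numbers: the shift along the tool's x, y, z in cm, then the turn about the tool's z in degrees. A call has exactly 5 rows; each row shifts and turns the commanded pose from where the row before left it, along the tool's axes as they then stand; what a row does not reach is not made up. A row lasts 1/10 s, in which the tool goes at most 50 mm and 8.59 degrees, less where a joint would pass 70% of its speed; a pose out of reach is approached as far as the arm can. A call with a gripper value outside its range is refused whole. OPENING is the opening in per cent of the stroke, from 0 (shut) to 100 (fully open), set as the call begins (- or left out, the last holds). The fingers move at their own pace and stop on an object; FORCE is the grip in N (left out, the last holds). Time passes only in rows, so rows that do not move let the fingers close, or fill a call up. It gives the time, the measured TCP pose, the force and the opening at its end, in the units of the state.
- robot.get_state(): the state, without advancing time (a new reading comes with each control period).
- robot.camera(name): name is "side" or "top"; returns the picture (384x512x3 uint8, red, green, blue); there is no depth.
- robot.calibration(name): a dict with "intrinsics" (3x3 intrinsics, pixels), "R" (3x3) and "t" (3): a world point X has camera coordinates R X + t. Camera axes: x right, y down, z forward; pixel columns grow to the right and rows downward; lengths in m; the calibration is good to about 2 mm. A picture is of the moment at which its call begins. calibration takes no time and is no camera call.
- robot.hand_in(): hands the job in, once; it reports no verdict.
The state is a dict: "time": time; "joints": joint angles; "dq": joint speeds; "effort": joint torques, N m; "tcp_pos": TCP position; "tcp_rot": TCP orientation; "wrist_force": force on the tool from outside, world axes, zero at the start; "torque": the same for the moment, N m; "grip_width": opening from 0.0 (shut) to 1.0 (fully open).
Only numpy, scipy, OpenCV 4.12 (cv2) and the standard library are available. Lean on these libraries where they do the work, as an engineer would, in place of code of your own. Each camera call takes 0.05 s, during which the arm holds its last target.

## Working session

There is one attempt and no reset: what is moved stays moved. The work goes in short steps, Python scripts to look and compute and a shell command to move; the robot and the scene stay as the last step left them, time stands still between calls to the robot, and variables do not carry over. Pictures are saved under pics/ and viewed, and the job is handed in when it is done.

```bash
mkdir -p pics; cat > h.py <<'E'
from station import robot
import numpy as np, cv2
def proj(n,X):
    c=robot.calibration(n); p=np.array(c['R'])@np.array(X)+np.array(c['t']); q=np.array(c['intrinsics'])@p; return q[:2]/q[2]
def unproj(n,u,v,z):
    c=robot.calibration(n); R=np.array(c['R']);t=np.array(c['t'])
    d=R.T@np.linalg.inv(np.array(c['intrinsics']))@np.array([u,v,1.]); o=-R.T@t
    return o+d*(z-o[2])/d[2]
E
python3 - <<'E'
from h import *
for n in("side","top"):
    im=robot.camera(n); cv2.imwrite(f'pics/{n}0.png',cv2.resize(im[:,:,::-1],(800,600),interpolation=cv2.INTER_CUBIC)); cv2.imwrite(f'{n}0raw.png',im[:,:,::-1])
    c=robot.calibration(n); print(n,-np.array(c['R']).T@np.array(c['t']),c['R'])
s=robot.get_state();print(s['time'],s['tcp_pos'],s['tcp_rot'],s['grip_width'])
E
```

```text
side [0.11958854 0.84336364 1.00551238] [[-0.84915397 -0.52795129  0.01431656]
 [-0.39897261  0.62347212 -0.67238633]
 [ 0.34606125 -0.57667144 -0.74006193]]
top [0.39787422 0.14416557 0.92578028] [[ 0.01218775 -0.99967789  0.02226147]
 [-0.98297219 -0.01606038 -0.18305119]
 [ 0.18334976 -0.01965143 -0.98285131]]
0.1 [ 0.16709055 -0.60166668  0.22153732] [ 9.90848400e-01  1.34976494e-01 -6.81651902e-06 -8.91003731e-04] 0.997853005725856
```

View pics/side0.png

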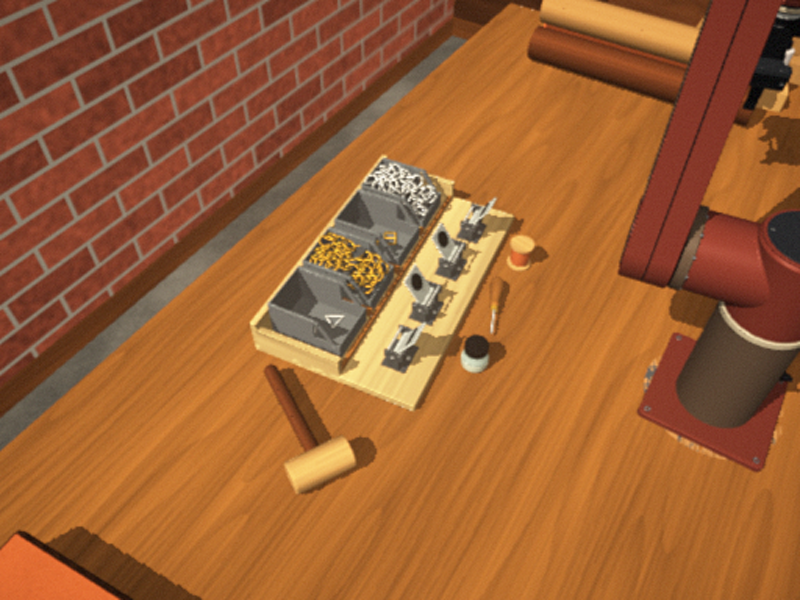

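View pics/top0.png

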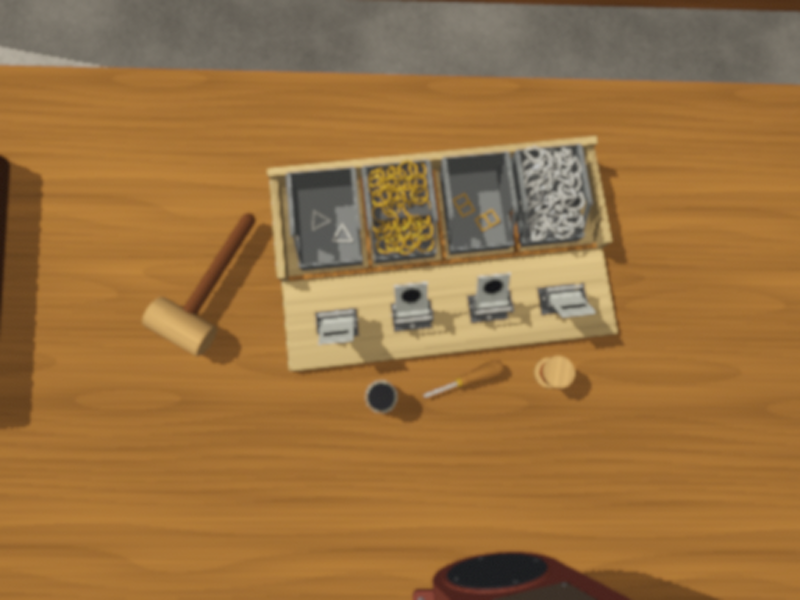

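The top view (800x600) shows these columns, left to right: triangles with the bar (x≈337, correct), rings with the disc (411, correct), slides with the disc (491, wrong), D-rings with the bar (567, wrong). I'll enlarge it to measure.

```bash
python3 - <<'E'
import cv2
im=cv2.imread('top0raw.png')
c=im[155:255,175:400]; cv2.imwrite('pics/topc.png',cv2.resize(c,None,fx=3.5,fy=3.5,interpolation=cv2.INTER_CUBIC))
c=im[168:218,290:390]; cv2.imwrite('pics/topd.png',cv2.resize(c,None,fx=8,fy=8,interpolation=cv2.INTER_CUBIC))
E
```

```text
(no output)
```

View pics/topc.png

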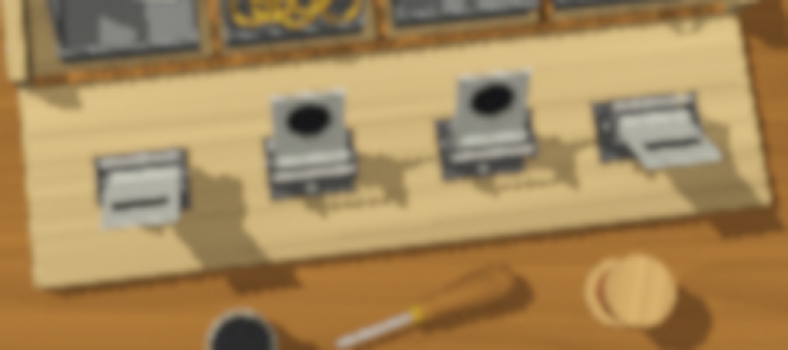

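View pics/topd.png

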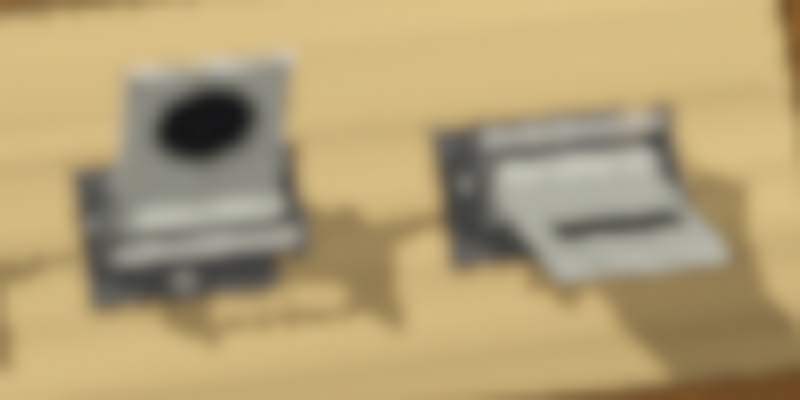

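```bash
python3 - <<'E'
from h import *
P=lambda u,v,z:unproj('top',u,v,z)
a=P(175+38/3.5,155+288/3.5,.018);b=P(175+770/3.5,155+204/3.5,.018)
print('front corners',a,b,np.linalg.norm(a-b))
# rear wall top corners in 800x600 pic
s=512/800
c=P(268*s,171*s,.093);d=P(597*s,138*s,.093);print('rear',c,d,np.linalg.norm(c-d))
ey=(a-b)/np.linalg.norm(a-b);ex=np.array([ey[1],-ey[0],0]);print('yaw',np.degrees(np.arctan2(ex[1],ex[0])))
ey2=(c-d)/np.linalg.norm(c-d);print('yaw2',np.degrees(np.arctan2(-ey2[0],ey2[1])))
O=(a+b)/2+ex*.065;print('O',O)
for n,p in dict(t3l=(128,75),t3r=(292,58),t4l=(552,280),t4r=(730,262)).items():
    w=P(290+p[0]/8,168+p[1]/8,.106);r=w-O;print(n,w,'rack',r@ex,r@ey)
for n,p in dict(t1l=(101,222),t1r=(178,226),t2l=(270,96),t2r=(345,92)).items():
    w=P(175+p[0]/3.5,155+p[1]/3.5,.106);r=w-O;print(n,w,'rack',r@ex,r@ey)
for n,p in dict(jar=(381,396),spool=(560,372)).items():
    w=P(p[0]*s,p[1]*s,.055);r=w-O;print(n,w,r@ex,r@ey)
E
```

```text
front corners [0.42146462 0.29705443 0.018     ] [ 0.48786244 -0.22446697  0.018     ] 0.5257311569470783
rear [0.72251186 0.33313881 0.093     ] [ 0.78819772 -0.17984317  0.093     ] 0.5171703165139858
yaw 7.2556137011839965
yaw2 7.296851739898006
O [0.51914305 0.04450298 0.018     ]
t3l [0.55897291 0.01317606 0.106     ] rack 0.035554455676344444 -0.03610642985467503
t3r [ 0.5647544  -0.03435932  0.106     ] rack 0.03528611555322889 -0.08399135917040618
t4l [ 0.5014372  -0.10729537  0.106     ] rack -0.03673561763924102 -0.14834665908389882
t4r [ 0.50737496 -0.15869551  0.106     ] rack -0.0373370466693167 -0.20008512933570094
t1l [0.46143447 0.24403988 0.106     ] rack -0.03204573820337209 0.20522749593410497
t1r [0.45956507 0.19474975 0.106     ] rack -0.04012532549928645 0.15656815490626833
t2l [0.5451441  0.13700855 0.106     ] rack 0.0374759510384149 0.08848100875917533
t2r [0.54860224 0.08790773 0.106     ] rack 0.034705149066311614 0.03933660432857528
jar [0.3848202  0.15362358 0.055     ] -0.11946575694037612 0.1252112841925616
spool [ 0.42387764 -0.11815591  0.055     ] -0.11504576908241199 -0.1493247619849803
```

Every tag measures within a few mm of where it should be: free edges at ±36 mm in x, and y at about ±60 and ±180. The rack yaw is 7.26°. I need to push the D-rings tag (rack y −0.177) to +x and the slides tag (y −0.06) to −x. First I'll shut the gripper, align it and travel.

```bash
cat >> h.py <<'E'
O=np.array([.519,.0445,.018]);yw=np.radians(7.26);ex=np.array([np.cos(yw),np.sin(yw),0]);ey=np.array([-np.sin(yw),np.cos(yw),0])
def st():
    s=robot.get_state();p=np.array(s['tcp_pos']);r=p-O;q=s['tcp_rot']
    print('t',s['time'],'rack mm',np.round([r@ex*1e3,r@ey*1e3],1),'z',round(p[2]*1e3,1),'yaw',round(2*np.degrees(np.arctan2(q[1],q[0])),2),'grip',round(s['grip_width'],3),'F',np.round(s['wrist_force'],1))
E
python3 -m pendant '[[[0,0,0,8.25],[3.2,-3.7,0,0],[3.2,-3.7,0,0],[3.2,-3.7,0,0],[3.2,-3.7,0,0]]]' 0 5
python3 -m pendant '[[[3.2,-3.7,0,0],[3.2,-3.7,0,0],[3.2,-3.7,0,0],[0,0,0,0],[0,0,0,0]]]'
python3 -c "from h import *;st()"
```

```text
time: 0.6
tcp_pos: [0.2759, -0.4373, 0.2219]
tcp_rot: [0.998, 0.063, -0.0, -0.0]
wrist_force: [1.2, -0.1, 2.0]
grip_width: 0.627
time: 1.1
tcp_pos: [0.357, -0.3161, 0.2224]
tcp_rot: [0.998, 0.065, -0.0, 0.0]
wrist_force: [0.2, -0.4, 0.5]
grip_width: 0.171
t 1.1 rack mm [-206.2 -337.2] z 222.4 yaw 7.44 grip 0.171 F [ 0.2 -0.4  0.5]
```

```bash

python3 -m pendant '[[[3.0,-3.5,0,0],[3.0,-3.5,0,0],[3.0,-3.5,0,0],[3.0,-3.5,0,0],[1.2,-2.0,0,0]]]' >/dev/null
python3 -m pendant '[[[0,0,2,0],[0,0,2,0],[0,0,2,0],[0,0,0,0],[0,0,0,0]]]' >/dev/null
python3 - <<'E'
from h import *
st()
im=robot.camera('top')[155:255,260:410]; cv2.imwrite('pics/t1.png',cv2.resize(im[:,:,::-1],None,fx=5,fy=5,interpolation=cv2.INTER_CUBIC))
E
```

```text
t 2.1 rack mm [ -75.3 -179.2] z 162.5 yaw 7.16 grip 0.004 F [-0.6 -0.1  1. ]
```

View pics/t1.png

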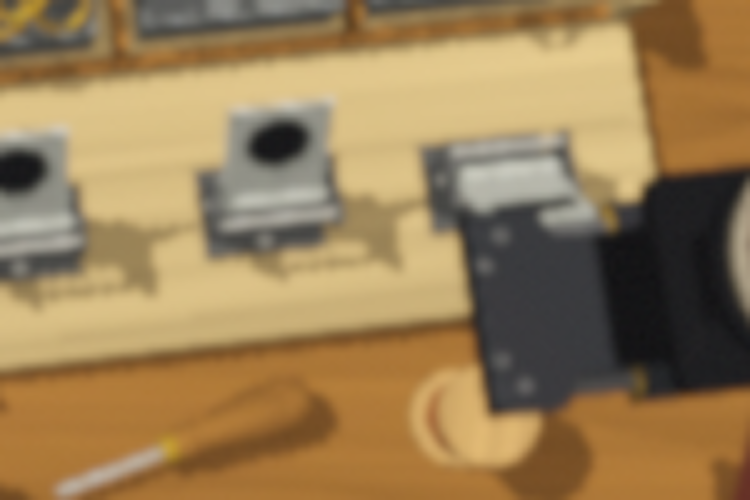

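The gripper sits in front of tag 4 as planned. Next: go down to tip z ≈ 92 mm and push gently to +x.

```bash

python3 -m pendant '[[[0,0,2.5,0],[0,0,2.5,0],[0,0,2,0],[0,0,0,0],[1,0,0,0]]]' >/dev/null
python3 -c "from h import *;st()"
python3 -m pendant '[[[1.2,0,0,0],[1.2,0,0,0],[1.2,0,0,0],[1.0,0,0,0],[1.0,0,0,0]]]' 
python3 -c "from h import *;st()"
```

```text
t 2.65 rack mm [ -64.7 -178.7] z 93.6 yaw 7.2 grip 0.002 F [ 0.3 -0.8  0.3]
time: 3.15
tcp_pos: [0.5339, -0.133, 0.0926]
tcp_rot: [0.998, 0.064, 0.0, 0.0]
wrist_force: [0.4, 0.6, 0.5]
grip_width: 0.007
t 3.15 rack mm [  -7.6 -177.9] z 92.6 yaw 7.29 grip 0.007 F [0.4 0.6 0.5]
```

Push 0.8 cm more, hold, then back off and lift.

```bash

python3 -m pendant '[[[0.8,0,0,0],[0,0,0,0],[0,0,0,0],[-1.5,0,0,0],[-2.5,0,0,0]]]' >/dev/null
python3 -m pendant '[[[-2,0,0,0],[0,0,-4,0],[0,0,-4,0],[0,0,-2,0],[0,0,0,0]]]' >/dev/null
python3 - <<'E'
from h import *
st()
im=robot.camera('top')[155:255,260:410]; cv2.imwrite('pics/t2.png',cv2.resize(im[:,:,::-1],None,fx=5,fy=5,interpolation=cv2.INTER_CUBIC))
im=robot.camera('side')[90:270,150:350]; cv2.imwrite('pics/s2.png',cv2.resize(im[:,:,::-1],None,fx=3.3,fy=3.3,interpolation=cv2.INTER_CUBIC))
E
```

```text
t 4.15 rack mm [ -59.1 -179.4] z 196.6 yaw 7.24 grip 0.004 F [ 0.5  0.4 -0.3]
```

View pics/t2.png

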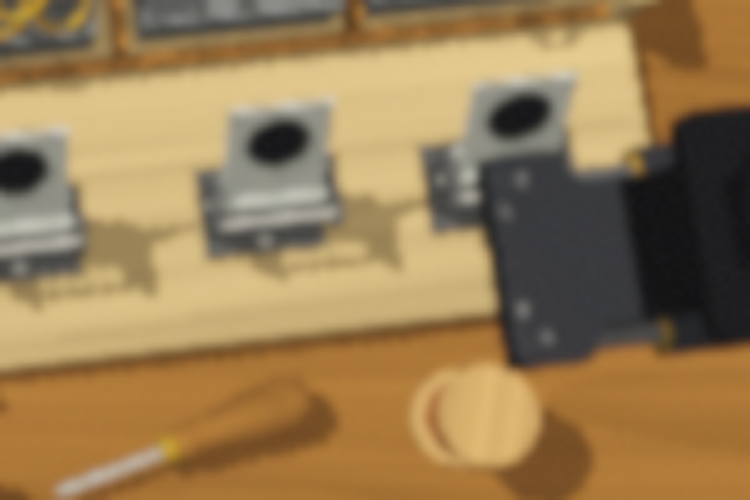

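View pics/s2.png

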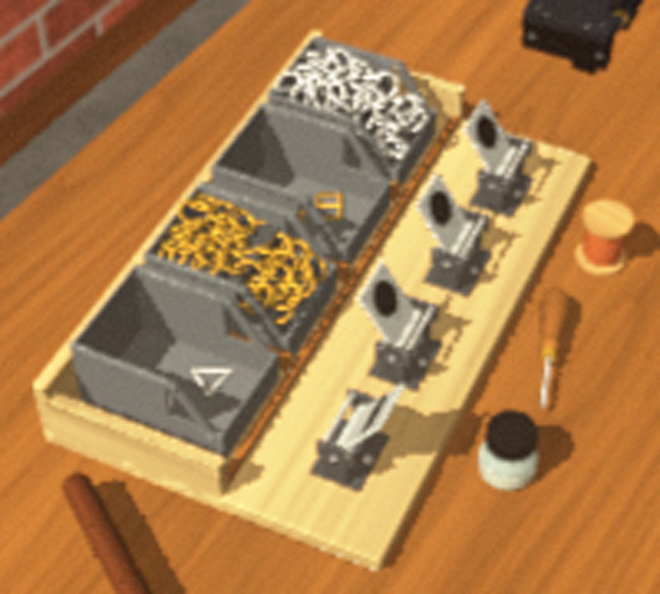

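Tag 4 now shows the disc at (518,115). Next I'll move behind tag 3, to rack (63, −60).

```bash

python3 -m pendant '[[[3,-3,0,0],[3,-3,0,0],[3,-3,0,0],[3.2,-2.9,0,0],[0,0,0,0]]]' >/dev/null
python3 -m pendant '[[[0,0,1.5,0],[0,0,1.5,0],[0,0,1,0],[0,0,0,0],[0,0,0,0]]]' >/dev/null
python3 - <<'E'
from h import *
st()
im=robot.camera('top')[135:255,240:390]; cv2.imwrite('pics/t3.png',cv2.resize(im[:,:,::-1],None,fx=5,fy=5,interpolation=cv2.INTER_CUBIC))
E
```

```text
t 5.25 rack mm [ 60.6 -59.6] z 152.0 yaw 7.2 grip 0.006 F [-0.1  0.3 -0.1]
```

View pics/t3.png

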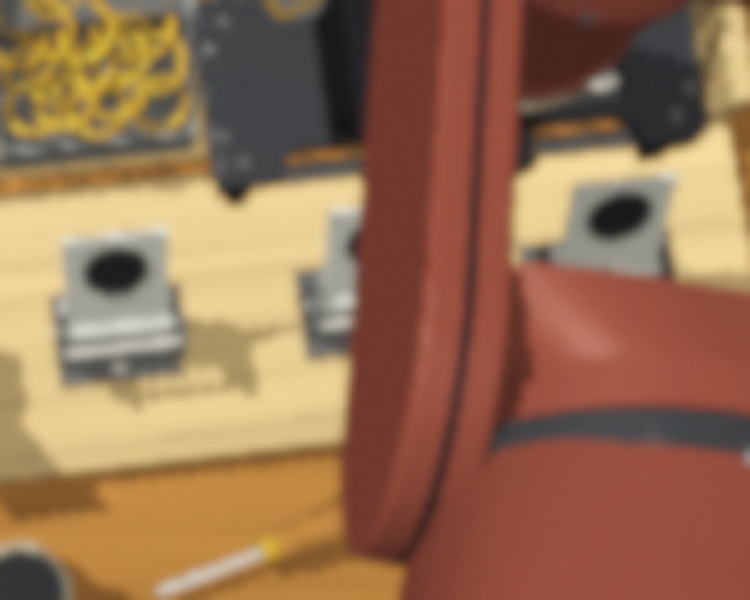

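The arm hides tag 3, but the gripper is where I computed it should be, with clearance to the bins, heaps and tags. I'll go down and push to −x.

```bash

python3 -m pendant '[[[0.2,0,2,0],[0,0,2,0],[0,0,2,0],[0,0,0,0],[0,0,0,0]]]' >/dev/null
python3 -c "from h import *;st()"
python3 -m pendant '[[[-1.2,0,0,0],[-1.2,0,0,0],[-1.2,0,0,0],[-1.2,0,0,0],[-0.8,0,0,0]]]' >/dev/null
python3 -c "from h import *;st()"
```

```text
t 5.8 rack mm [ 63.5 -59.3] z 93.3 yaw 7.25 grip 0.007 F [ 0.3 -0.7  0.4]
t 6.3 rack mm [  7.9 -59.4] z 94.6 yaw 7.26 grip 0.005 F [0.8 0.1 0.3]
```

```bash

python3 -m pendant '[[[-0.8,0,0,0],[0,0,0,0],[0,0,0,0],[1.5,0,0,0],[2.5,0,0,0]]]' >/dev/null
python3 -m pendant '[[[2,0,0,0],[0,0,-4,0],[0,0,-4,0],[0,0,-4,0],[0,0,-2,0]]]' >/dev/null
python3 -c "from h import *;st()"
python3 -m pendant '[[[0,4,0,0],[0,4,0,0],[0,4,0,0],[0,4,0,0],[0,4,0,0]]]' >/dev/null
python3 -m pendant '[[[0,4,0,0],[0,4,0,0],[0,0,0,0],[0,0,0,0],[0,0,0,0]]]' >/dev/null
python3 - <<'E'
from h import *
st()
im=robot.camera('top')[80:270,150:410]; cv2.imwrite('pics/t4.png',cv2.resize(im[:,:,::-1],None,fx=3,fy=3,interpolation=cv2.INTER_CUBIC))
im=robot.camera('side')[90:270,150:350]; cv2.imwrite('pics/s4.png',cv2.resize(im[:,:,::-1],None,fx=3.3,fy=3.3,interpolation=cv2.INTER_CUBIC))
E
```

```text
t 7.3 rack mm [ 61.5 -59.5] z 237.1 yaw 7.28 grip 0.007 F [ 0.4 -0.2  0.3]
t 8.3 rack mm [  59.5 -338.1] z 232.3 yaw 7.3 grip 0.009 F [ 0.6  0.3 -0.5]
```

View pics/t4.png

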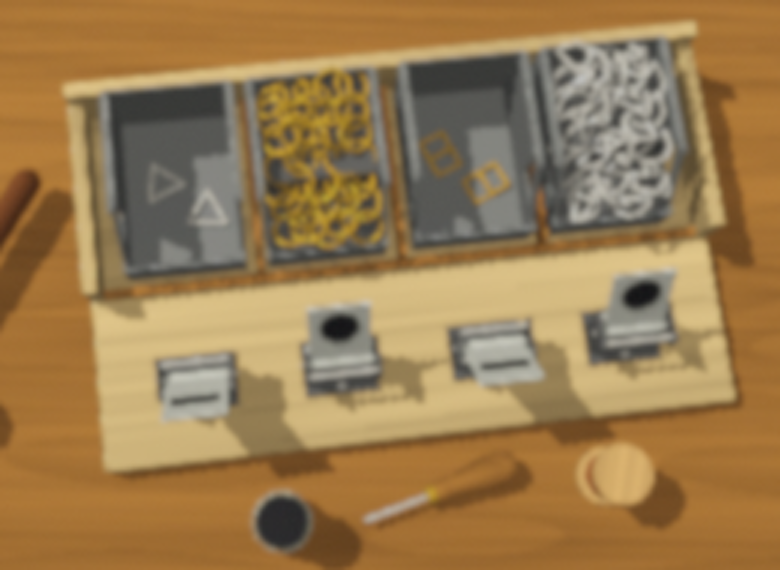

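View pics/s4.png

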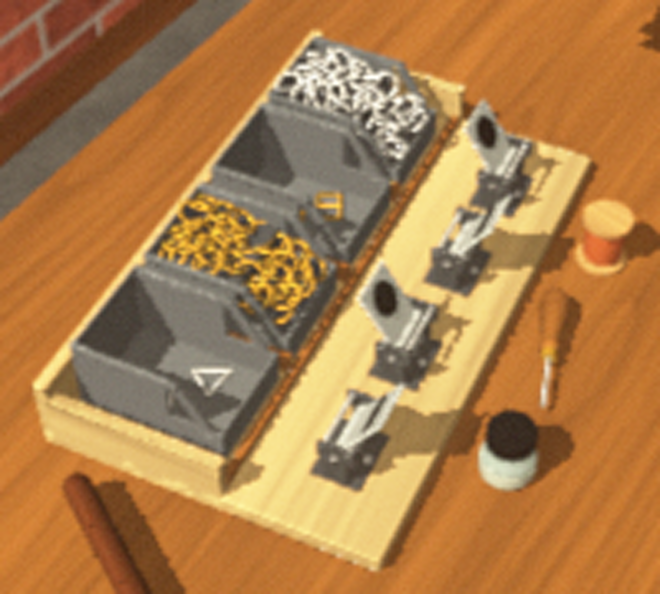

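The tags now read, left to right: triangles with the bar (195,397), rings with the disc (339,326), slides with the bar (505,363), D-rings with the disc (641,293). All four are right, and the bins and bystanders haven't moved. The arm is clear and still, so I'll hand in.

```bash
python3 -c "
from h import *
print(robot.hand_in());st()"
```

```text
the job is handed in; nothing more can be done
None
the job is handed in; nothing more can be done
```

All four tags now match their bins, and I handed the job in at about 8.4 s of the 38 s allowed. Hand-in gives no verdict.

- **Moved:** two tags were wrong. I pushed the D-rings tag (bin full) back to show its disc, and the slides tag (bin nearly empty) forward to show its bar, both with the shut fingertips.
- **Left alone:** the rings tag already showed its disc and the triangles tag its bar.
- **Last checks:** the final top and side pictures show all four tags leaning the right way. The bins, spool, jar and awl look unmoved; only part of the mallet was in the last crops, but the arm never went near it. The gripper was clear of everything, and every wrist-force reading I took was about 2 N or less.
- **Not measured:** I judged tag angles and bin positions by eye from the pictures. No check failed or disagreed. The status line I asked for right after hand-in was refused because the job had already closed.

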